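# Shake the dispenser key out of the return box

### The job

A dispenser key is stuck in the clear key-return box, which stands upside down on the black mat. Take the box by its blue handle, hold it over the grey tray and rock and shake it until the orange key lines up with the slot underneath and falls into the tray, not onto the counter or the mat. Then set the box back down, slot still downward, in the middle of the mat and let go, leaving the cleaning bottles where they are.

Things in the scene. Friction and masses are not known exactly. Their poses are not given: they have to be found in the camera images.
- grip (a point): Centre of the blue handle bar on top of the clear box (slot down). The bar is 70 mm long along x, 20 wide along y, 34 high, its top 104 and lower edge 70 mm above the box's underside; this point is 87 mm above that underside. z points up. The box (about 250 g) is 104 mm (x) by 68 mm (y) by 60 mm high, walls and plate 4 mm.
- slot (a point): Centre of the slot on the underside of the box, level with the underside. The slot is 56 mm long along x (the handle's direction) and 22 mm wide along y, in the middle of the 4 mm white bottom plate. z points up through the box.
- key_center (a point): Centre of the loose orange key in the box: a flat bar with round ends, 40 mm long (x), 12 wide (y), 8 thick (z), 15 g, slippery (slides beyond 12 to 20 deg tilt). It starts flat on the bottom plate, askew across the slot. The room inside is 96 by 60 mm. Driven against a long wall it turns to lie along it, and from there slides across in line with the slot.
- mat: Black rubber mat fixed on the counter, 190 mm (x) by 170 mm (y), 4 mm thick; origin at the centre of its underside.
- tray: Grey open tray fixed on the counter, outside 200 mm (x) by 190 mm (y) by 42 mm high, walls and floor 6 mm; origin at the centre of its underside.
- spray: White and green trigger spray bottle, 72 mm across, 195 mm high, loose; origin under its centre. To be left alone.
- wipes: White and blue canister of wipes, 84 mm across, 150 mm high, loose; origin under its centre. To be left alone.
- pump: Blue pump bottle with a white spout, 64 mm across, 182 mm high, loose; origin under its centre. To be left alone.

How it is judged:
By the outcome, as a careful person would: the job done as asked, in the order asked, and still so for the second after the job is handed in, with the robot touching nothing.
It also fails if it takes over 54 s, if anything falls off the work surface, if the arm or the gripper's body presses on something with over 40 N, if the wrist force passes 120 N, or if a joint passes its speed limit or range.

### The arm

A 7-joint arm with a two-finger parallel gripper is mounted at the origin on the work surface. World frame = base frame: x ahead of the robot, y to its left, z up, the work surface at z = 0. Lengths are in m, angles in rad, forces in N, time in s.
With the tool pointing down it reaches from about 0.4 to 0.925 m from the base axis. Payload 4.1 kg.
Tool frame: the origin (TCP) lies between the finger pads; the fingertips stand 17 mm ahead of it and the grasp point (between the pads) lies 2 mm behind it; z points along the fingers, x is the direction in which the jaws open and shut, and the axes are right-handed (so a half turn about z gives the same grasp; the last joint's range is limited). The gripper opens to 85 mm and grips with 20 to 120 N. Pads are 22 mm wide; open, the fingers measure 114 mm over their backs; the gripper's body (76 mm by 85 mm) begins 54 mm behind the grasp point. The pads swing forward as they close: fully open they stand 13 mm farther back than shut.
Start: joints at [1.192, 0.398, 0.045, 1.537, -0.019, 1.207, -0.051], TCP at [0.18, -0.625, 0.248] pointing down, gripper open.
Joint ranges: [-2.82, 2.82], [-0.49, 2.23], [-1.37, 1.46], [0, 2.46], [-1.36, 4.5], [0.23, 2], [-2.94, 2.94]. Speed limits (rad/s): [2.57, 2.57, 3.14, 3.14, 3.14, 3.14, 3.14].

### API

Orientations are given as a unit quaternion [x, y, z, w].
In Python, from cell import ctrl, hand, inverse_kinematics, optics, ticket, read_clock, read_q, read_qvel, read_effort, read_tcp_pos, read_orientation, read_ft_force, read_moment, read_grip_width gives the robot as it stands. The module is installed in compiled form; this text tells all that it offers. Calls block until the motion is done:
- ctrl.move_pose(position, orientation): joint-space move of the TCP to a pose.
- ctrl.movel(position, ori=None, vel=0.15): straight line of the TCP; ori=None keeps the orientation; vel is the mean speed in m/s.
- ctrl.move_j(angles): joint-space move.
- hand.command_gripper(opening): finger opening in m; the grip force is fixed at half the most; returns when the fingers have stopped.
- ctrl.hold(seconds).
- inverse_kinematics(position, orientation): joint angles nearest the present ones, or None.
- optics.snapshot(name): name is "scene" or "top" or "wrist"; returns a dict with "pixels" (384x512x3 uint8, blue, green, red), "fx", "fy", "cx", "cy" (pixels), "R" (3x3) and "t" (3): a world point X has camera coordinates R X + t. Camera axes: x right, y down, z forward; pixel columns grow to the right and rows downward; lengths in m; the calibration is good to about 2 mm. A picture is of the moment at which its call begins. There is no depth.
A pose or a line that the arm cannot do raises ctrl.Unreachable and nothing moves.
- ticket.hand_in(): hands the job in, once; it reports no verdict.
Readings, each from a call of its own:
- read_clock(): time.
- read_q(): joint angles.
- read_qvel(): joint speeds.
- read_effort(): joint torques, N m.
- read_tcp_pos(): TCP position.
- read_orientation(): TCP orientation.
- read_ft_force(): force on the tool from outside, world axes, zero at the start.
- read_moment(): the same for the moment, N m.
- read_grip_width(): finger opening in m.
Only numpy, scipy, OpenCV 4.12 (cv2) and the standard library are available. Lean on these libraries where they do the work, as an engineer would, in place of code of your own. Each camera call takes 0.05 s, during which the arm holds its last target.

## Working session

There is one attempt and no reset: what is moved stays moved. The work goes in short steps, each a Python script; the robot and the scene stay as the last script left them, time stands still between calls to the robot, and variables do not carry over. Pictures are saved under pics/ and viewed, and the job is handed in when it is done.

```bash
mkdir -p pics; python3 - <<'E'
from cell import *
import cv2
for n in ["scene","top","wrist"]:
    s=optics.snapshot(n); cv2.imwrite(f"pics/a_{n}.png",s["pixels"])
    print(n,s["fx"],s["cx"],s["cy"],s["R"],s["t"])
print(read_clock(),read_tcp_pos(),read_orientation())
E
```

```text
scene 408.36071314424015 247.75148891756302 189.445081747503 [[-0.36269955  0.9319012   0.00303253]
 [ 0.60519781  0.23801736 -0.75966002]
 [-0.70864988 -0.27369307 -0.65031335]] [ 0.23488905 -0.31731173  1.4674783 ]
top 357.97862263931614 256.23987313128157 197.75818139589413 [[-0.00664267 -0.9999034   0.01220887]
 [-0.98780385  0.00466199 -0.1556336 ]
 [ 0.15556165 -0.01309379 -0.9877394 ]] [0.00405338 0.62241301 0.90211754]
wrist 271.36088330520823 252.36767232487574 191.20246290773554 [[ 0.27673022 -0.96094662 -0.00140956]
 [-0.92714346 -0.26738077  0.26251195]
 [-0.25263686 -0.07133812 -0.96492771]] [-0.64814237 -0.03467878  0.37840806]
0.15 [ 0.17938151 -0.62430196  0.24750384] [ 7.98808246e-01 -6.01585283e-01 -6.06419062e-04 -4.06377455e-04]
```

View pics/a_scene.png

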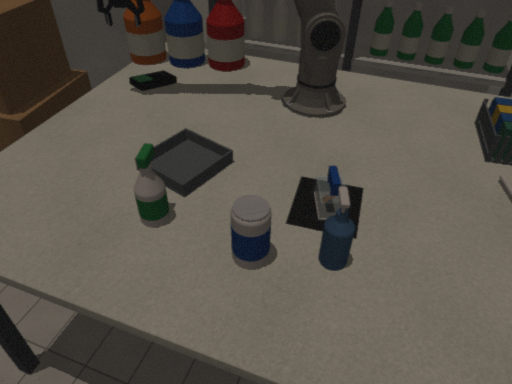

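View pics/a_top.png

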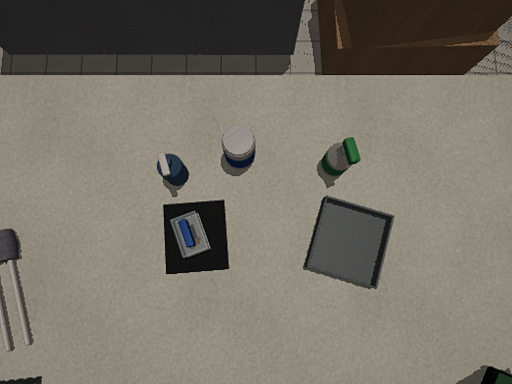

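The scene picture shows the box on the mat at about (330,200) and the tray at (187,160). The top picture has the handle at (188,233), mat (196,237), tray (349,243), wipes (239,148), pump (173,168) and spray (337,158). Next I measure them.

```bash
cat > h.py <<'E'
from cell import *
import cv2, numpy as np
def ray(s,u,v):
    d=np.array([(u-s["cx"])/s["fx"],(v-s["cy"])/s["fy"],1.0]); R=np.array(s["R"]);t=np.array(s["t"])
    return -R.T@t, R.T@d
def onz(s,u,v,z):
    c,d=ray(s,u,v); return c+d*(z-c[2])/d[2]
def proj(s,X):
    p=np.array(s["R"])@np.array(X)+np.array(s["t"]); return np.array([s["fx"]*p[0]/p[2]+s["cx"],s["fy"]*p[1]/p[2]+s["cy"]])
def tri(s1,p1,s2,p2):
    A=[];b=[]
    c1,d1=ray(s1,*p1);c2,d2=ray(s2,*p2)
    k=np.linalg.lstsq(np.c_[d1,-d2],c2-c1,rcond=None)[0]
    return (c1+k[0]*d1+c2+k[1]*d2)/2,np.linalg.norm(c1+k[0]*d1-c2-k[1]*d2)
E
python3 - <<'E'
from h import *
s=optics.snapshot("top"); im=s["pixels"]
cv2.imwrite("pics/b_box.png",cv2.resize(im[180:290,140:260],None,fx=5,fy=5,interpolation=cv2.INTER_CUBIC))
cv2.imwrite("pics/b_tray.png",cv2.resize(im[180:300,290:410],None,fx=5,fy=5,interpolation=cv2.INTER_CUBIC))
s2=optics.snapshot("scene")
cv2.imwrite("pics/b_sbox.png",cv2.resize(s2["pixels"][150:280,270:390],None,fx=4.5,fy=4.5,interpolation=cv2.INTER_CUBIC))
def comp(m,roi):
    k=np.zeros_like(m);x0,y0,x1,y1=roi;k[y0:y1,x0:x1]=m[y0:y1,x0:x1]
    c=max(cv2.findContours(k,0,2)[0],key=cv2.contourArea);return c
hsv=cv2.cvtColor(im,cv2.COLOR_BGR2HSV)
blue=cv2.inRange(hsv,(100,120,50),(130,255,255))
c=comp(blue,(175,205,215,265)); r=cv2.minAreaRect(c);print("blue top",r)
g=[onz(s,*p,0.108) for p in cv2.boxPoints(r)];print(np.round(g,3),np.mean(g,0))
h2=cv2.cvtColor(s2["pixels"],cv2.COLOR_BGR2HSV)
b2=cv2.inRange(h2,(100,120,40),(130,255,255))
c2=comp(b2,(320,160,345,195));print("scene blue",cv2.boundingRect(c2))
# mat
dark=cv2.inRange(im.max(2),0,45)
m=comp(dark,(155,190,240,285));r=cv2.minAreaRect(m)
g=np.array([onz(s,*p,0.004) for p in cv2.boxPoints(r)]);print("mat",r,np.round(g,3),g.mean(0))
d2=cv2.inRange(im.max(2),0,120)
m=comp(d2,(295,190,400,292));r=cv2.minAreaRect(m)
g=np.array([onz(s,*p,0.042) for p in cv2.boxPoints(r)]);print("tray",r,np.round(g,3),g.mean(0))
E
```

```text
blue top ((185.70001220703125, 232.6000213623047), (27.51181411743164, 7.905693531036377), 71.56504821777344)
[[0.557 0.195 0.108]
 [0.563 0.177 0.108]
 [0.499 0.154 0.108]
 [0.493 0.172 0.108]] [0.52784321 0.17440722 0.108     ]
scene blue (329, 166, 12, 29)
mat ((194.7030487060547, 236.8426513671875), (69.46587371826172, 62.41241455078125), 85.91438293457031) [[0.612 0.263 0.004]
 [0.624 0.091 0.004]
 [0.435 0.077 0.004]
 [0.424 0.243 0.004]] [0.52366668 0.16858875 0.004     ]
tray ((349.252197265625, 242.17062377929688), (77.15267181396484, 78.84749603271484), 15.642248153686523) [[ 0.434 -0.116  0.042]
 [ 0.633 -0.178  0.042]
 [ 0.576 -0.375  0.042]
 [ 0.38  -0.306  0.042]] [ 0.50574519 -0.24385632  0.042     ]
```

```bash
python3 -c "
import cv2,numpy as np
a=cv2.imread('pics/b_box.png');b=cv2.imread('pics/b_sbox.png')
cv2.imwrite('pics/b_both.png',np.hstack([cv2.resize(a,(400,367)),cv2.resize(b,(380,367))]))"
```

```text
(no output)
```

View pics/b_box.png

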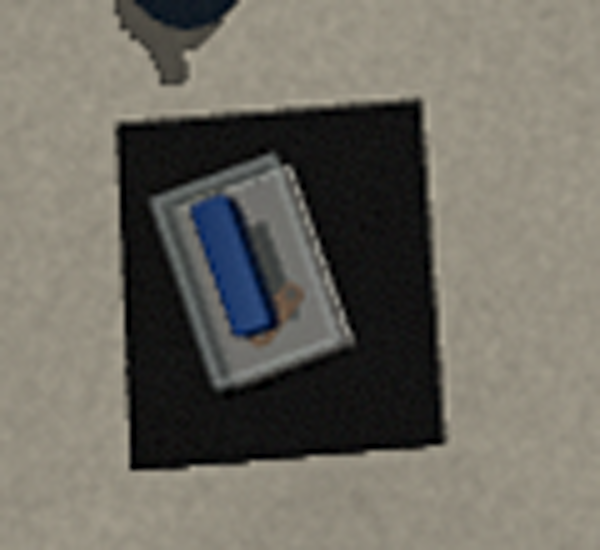

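View pics/b_sbox.png

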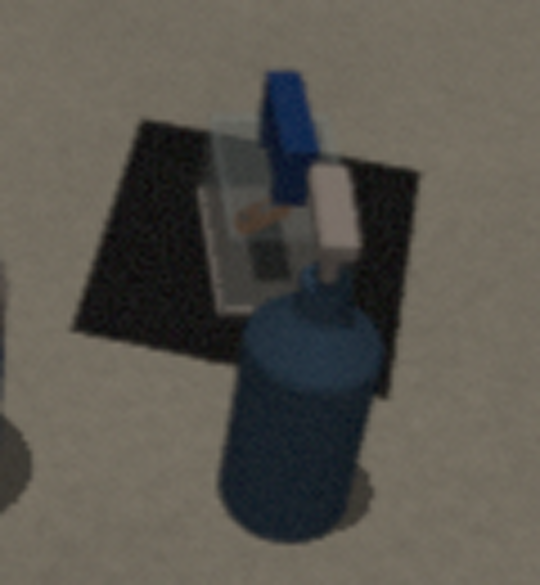

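View pics/b_tray.png

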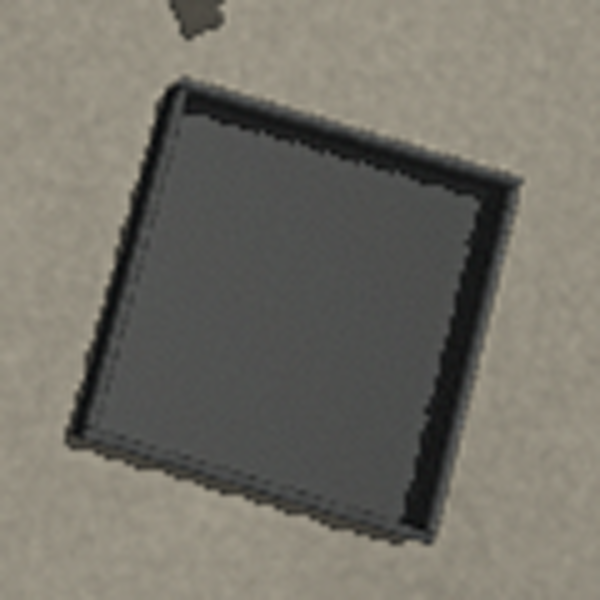

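The top picture shows the box turned about 20° on the mat, with its key low right of the handle at about pixel (195,243), mostly beside the slot. The tray crop shows clear rim corners. The scene crop shows the key at about (328,198).

```bash
python3 - <<'E'
from h import *
s=optics.snapshot("top"); s2=optics.snapshot("scene")
im=s["pixels"]
C=lambda l,o: [(x/5+o[0]-.4,y/5+o[1]-.4) for x,y in l]
g=np.array([onz(s,*p,0.004) for p in C([(118,122),(420,100),(444,443),(132,468)],(140,180))]);print("mat",g.round(3),g.mean(0))
g=np.array([onz(s,*p,0.042) for p in C([(185,80),(520,180),(432,540),(70,440)],(290,180))]);print("tray",g.round(3),g.mean(0))
g=np.array([onz(s,*p,0.108) for p in C([(190,203),(233,196),(272,330),(233,335)],(140,180))]);print("handle",g.round(3),g.mean(0))
g=np.array([onz(s,*p,0.064) for p in C([(152,200),(275,155),(352,345),(218,390)],(140,180))]);print("boxtop?",g.round(3),g.mean(0))
# plate underside corners
g=np.array([onz(s2,x/4.5+270-.4,y/4.5+150-.4,z) for x,y,z in [(198,188,.006),(222,312,.006)]]);print("plate scene",g.round(3))
# handle top in scene: top-end corners
g=np.array([onz(s2,x/4.5+270-.4,y/4.5+150-.4,.108) for x,y in [(267,72),(297,72),(317,150),(283,153)]]);print("handle scene",g.round(3),g.mean(0))
k1=onz(s,275/5+140-.4,315/5+180-.4,.014);k2=onz(s2,262/4.5+270-.4,215/4.5+150-.4,.014);print("key",k1,k2)
for nm,p,z in [("wipes",(238,138),.15),("pump",(165,160),.182),("spray",(350,150),.195)]: print(nm,onz(s,*p,z))
for x in [(0.527,0.174)]:
  for a in (-70,110):
    for P in ([.527,.174,.095],[.527,.174,.2],[.5,-.244,.2]):
      t=np.radians(a); q=[np.cos(t/2),np.sin(t/2),0,0]
      print(a,P,np.round(inverse_kinematics(P,q),3) if inverse_kinematics(P,q) is not None else None)
E
```

```text
mat [[0.613 0.257 0.004]
 [0.625 0.091 0.004]
 [0.438 0.076 0.004]
 [0.426 0.244 0.004]] [0.52525554 0.16696926 0.004     ]
tray [[ 0.628 -0.188  0.042]
 [ 0.574 -0.366  0.042]
 [ 0.387 -0.307  0.042]
 [ 0.439 -0.121  0.042]] [ 0.50705265 -0.24574661  0.042     ]
handle [[0.558 0.195 0.108]
 [0.562 0.174 0.108]
 [0.496 0.153 0.108]
 [0.494 0.172 0.108]] [0.527357   0.17366389 0.108     ]
boxtop? [[0.564 0.224 0.064]
 [0.587 0.161 0.064]
 [0.489 0.12  0.064]
 [0.467 0.187 0.064]] [0.52684418 0.17280667 0.064     ]
plate scene [[0.491 0.126 0.006]
 [0.587 0.164 0.006]]
handle scene [[0.502 0.156 0.108]
 [0.496 0.171 0.108]
 [0.558 0.195 0.108]
 [0.567 0.179 0.108]] [0.53090551 0.17530715 0.108     ]
key [0.50632492 0.16701629 0.014     ] [0.50975331 0.16749835 0.014     ]
wipes [0.75380833 0.04524237 0.15      ]
pump [0.69073326 0.21249404 0.182     ]
spray [ 0.70947429 -0.21377047  0.195     ]
-70 [0.527, 0.174, 0.095] [ 0.214  0.498 -0.775  1.901  0.434  0.918 -1.993]
-70 [0.527, 0.174, 0.2] [ 0.348  0.397 -0.936  1.805  0.353  1.119 -1.93 ]
-70 [0.5, -0.244, 0.2] [ 0.559  0.281 -0.219  1.816  0.069  1.053 -0.907]
110 [0.527, 0.174, 0.095] [ 0.34   0.565 -0.957  1.898  0.559  0.972  1.045]
110 [0.527, 0.174, 0.2] [ 0.486  0.487 -1.154  1.802  0.483  1.173  1.1  ]
110 [0.5, -0.244, 0.2] [ 1.257  0.49  -1.154  1.799  0.485  1.175  1.871]
```

```bash
cat >> h.py <<'E'
from scipy.spatial.transform import Rotation as Ro
YAW=20.5
def qd(yaw=YAW,roll=0,pitch=0):
    """box tilt: roll about box x, pitch about box y (deg), then yaw; tool x = -box y"""
    B=Ro.from_euler('z',yaw,degrees=True)*Ro.from_euler('xy',[roll,pitch],degrees=True)
    # tool in box: x_t=-y_b, z_t=-z_b, y_t = z_t x x_t
    x=np.array([0,-1,0.]);z=np.array([0,0,-1.]);y=np.cross(z,x)
    return B*Ro.from_matrix(np.c_[x,y,z])
E
python3 - <<'E'
from h import *
q=qd().as_quat(); print(q)
t0=read_clock()
ctrl.move_pose([.528,.174,.20],q); print(read_clock()-t0,read_q().round(3) if hasattr(read_q(),'round') else read_q())
s=optics.snapshot("wrist"); cv2.imwrite("pics/c_wrist.png",s["pixels"])
print([proj(s,p).round(0) for p in ([.528,.174,.108],[.528,.174,.004])])
E
```

```text
[ 0.82164694 -0.56999676  0.          0.        ]
3.0583 [ 0.349  0.399 -0.936  1.802  0.355  1.12  -1.922]
[array([252., 199.]), array([252., 174.])]
```

View pics/c_wrist.png

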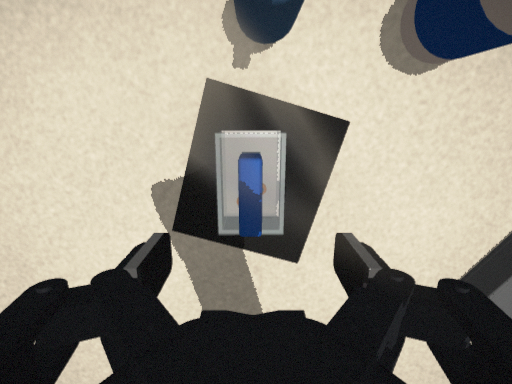

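The wrist picture shows the handle centred between the jaws and vertical (u≈250), so I'll grasp.

```bash
python3 - <<'E'
from h import *
q=qd().as_quat()
ctrl.movel([.528,.174,.091],vel=.1)
hand.command_gripper(.0); print("w",read_grip_width(),read_clock())
p=read_tcp_pos();print(p,read_ft_force())
ctrl.movel([.528,.174,.20],vel=.08); print(read_ft_force())
s=optics.snapshot("wrist"); cv2.imwrite("pics/d_wrist.png",s["pixels"]);print(read_clock())
s=optics.snapshot("top"); cv2.imwrite("pics/d_top.png",cv2.resize(s["pixels"][150:300,130:280],(600,600)))
E
```

```text
w 0.019028577542505126 5.3083
[0.52803098 0.1741732  0.09109242] [-0.68100594  0.86185575  0.7493537 ]
[-0.17558163  0.24378567 -2.22154688]
6.875
```

View pics/d_wrist.png

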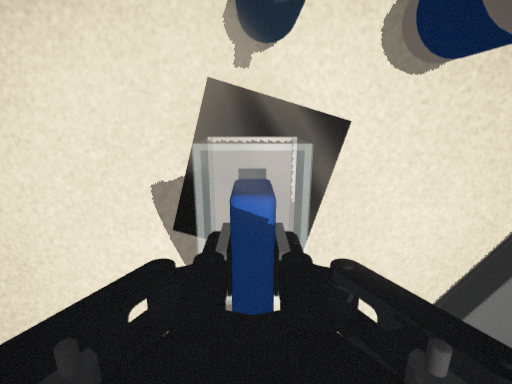

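The wrist picture shows the box held level and square. Its slot's front end is at (252,174), and the key is hidden under the gripper. Next I carry it level to the tray.

```bash
cat >> h.py <<'E'
H=.089
TR=np.array([.507,-.246,.09])
def pose(roll=0,pitch=0,c=TR,yaw=YAW):
    r=qd(yaw,roll,pitch); up=-r.as_matrix()[:,2]
    return (c+H*up),r.as_quat()
def snap(tag):
    s=optics.snapshot("scene");a=s["pixels"]
    s=optics.snapshot("top");b=s["pixels"]
    w=optics.snapshot("wrist")["pixels"]
    cv2.imwrite(f"pics/{tag}.png",np.hstack([cv2.resize(a[100:200,130:250],(396,330),interpolation=2),cv2.resize(w[96:288,156:356],(344,330),interpolation=2)]))
    cv2.imwrite(f"pics/{tag}_t.png",cv2.resize(b[180:300,290:410],(480,480),interpolation=2))
E
python3 - <<'E'
from h import *
p,q=pose(); 
ctrl.movel([.507,-.246,.2],vel=.16);ctrl.movel(p,q,vel=.08);print(read_clock())
snap("e")
for r in (-30,0,30):
  for pt in (-30,0,30):
    P=pose(r,pt);j=inverse_kinematics(*P);print(r,pt,None if j is None else np.round(j,2))
E
```

```text
10.1083
-30 -30 None
-30 0 [ 0.7   0.23 -0.74  2.14  0.9   0.87 -1.85]
-30 30 [ 0.35  0.55 -0.57  1.8   0.88  1.45 -1.67]
0 -30 [ 1.63  0.33 -1.08  2.11 -0.25  0.57 -0.4 ]
0 0 [ 1.02  0.4  -0.81  1.81  0.33  1.07 -1.12]
0 30 [ 0.61  0.7  -0.67  1.45  0.57  1.66 -1.37]
30 -30 [ 1.45  0.74 -0.92  1.68 -0.14  1.18 -0.39]
30 0 [ 1.07  0.74 -0.77  1.44  0.1   1.49 -0.89]
30 30 [ 0.75  0.94 -0.67  1.12  0.29  1.93 -1.24]
```

View pics/e.png

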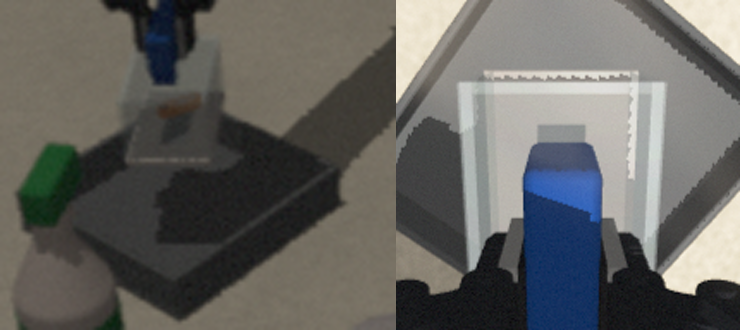

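View pics/e_t.png

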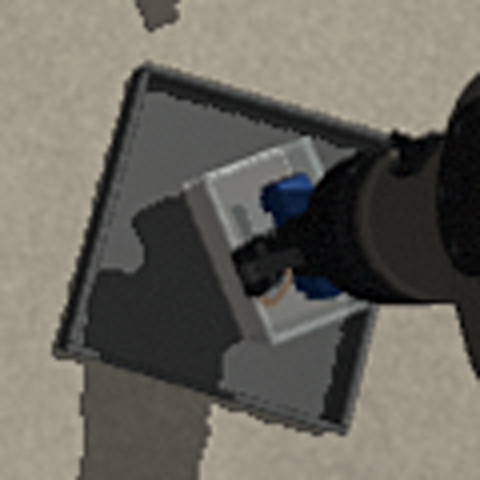

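The box sits over the tray. The key (orange at about (272,290) in the top crop) is still on the plate. Next I roll it to the +y wall.

```bash
python3 - <<'E'
from h import *
p,q=pose(-28,0); ctrl.movel(p,q,vel=.08); ctrl.hold(.5);print(read_clock())
snap("f")
E
```

```text
11.625
```

View pics/f.png

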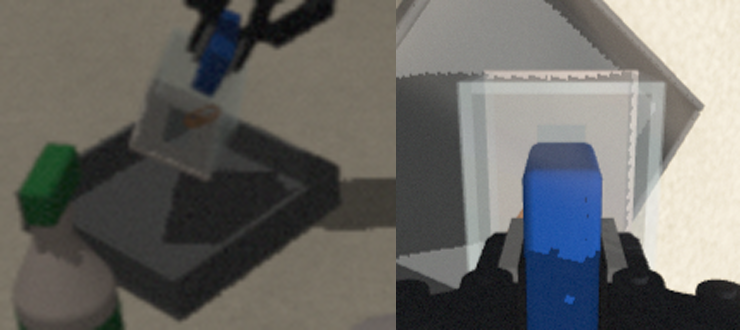

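View pics/f_t.png

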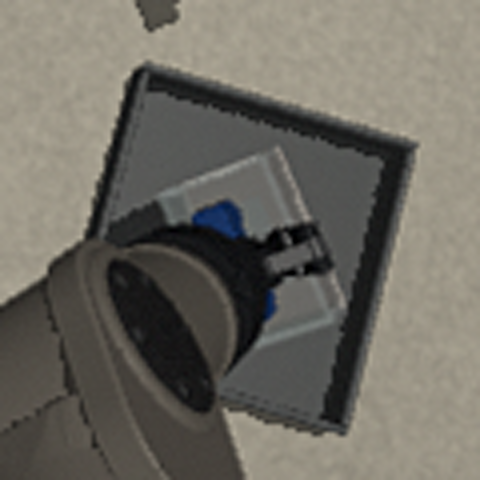

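The scene crop shows the key near (200,118), close to the slot. I'll cast rays onto the tilted plate to get its place in the box frame.

```bash
cat >> h.py <<'E'
def boxfix():
    M=Ro.from_quat(read_orientation()).as_matrix(); p=np.array(read_tcp_pos())
    # box axes: y=-tool x, z=-tool z
    y=-M[:,0];z=-M[:,2];x=np.cross(y,z); B=np.c_[x,y,z]
    return B,p-H*z
def keyfind(cam="scene",save=None,zk=.008):
    s=optics.snapshot(cam);im=s["pixels"];B,o=boxfix()
    hsv=cv2.cvtColor(im,cv2.COLOR_BGR2HSV)
    m=cv2.inRange(hsv,(4,70,30),(17,255,255))
    # limit to projected box
    pts=np.array([proj(s,o+B@np.array([a*.056,b*.038,c])) for a in(-1,1) for b in(-1,1) for c in(-.01,.03)])
    hull=cv2.convexHull(pts.astype(np.int32)); k=np.zeros_like(m);cv2.fillConvexPoly(k,hull,255)
    m&=k; v,u=np.nonzero(m)
    out=[]
    for a,b in zip(u,v):
        c,d=ray(s,a,b); t=((o-c)@B[:,2]+zk)/(d@B[:,2]); out.append(B.T@(c+t*d-o)*1000)
    out=np.array(out)
    if save is not None:
        big=cv2.resize(im,None,fx=6,fy=6,interpolation=2)
        for P in [[(-.028,-.011,.004),(.028,-.011,.004),(.028,.011,.004),(-.028,.011,.004)],[(-.048,-.03,.004),(.048,-.03,.004),(.048,.03,.004),(-.048,.03,.004)]]:
            pp=(np.array([proj(s,o+B@np.array(x)) for x in P])+.5)*6
            cv2.polylines(big,[pp.astype(np.int32)],True,(0,255,0),1)
        c0=(pts.mean(0)*6).astype(int); c0=np.maximum(c0,[240,220])
        cv2.imwrite(f"pics/{save}.png",big[c0[1]-220:c0[1]+220,c0[0]-240:c0[0]+240])
    if len(out)==0: return None
    return len(out),out.mean(0)[:2].round(1),out.min(0)[:2].round(1),out.max(0)[:2].round(1)
E
python3 - <<'E'
from h import *
print(keyfind("scene","g_s"),keyfind("top"),read_clock())
E
```

```text
(34, array([-18.6,  15.8]), array([-41.9,   4.5]), array([-2. , 29.2])) None 11.875
```

View pics/g_s.png

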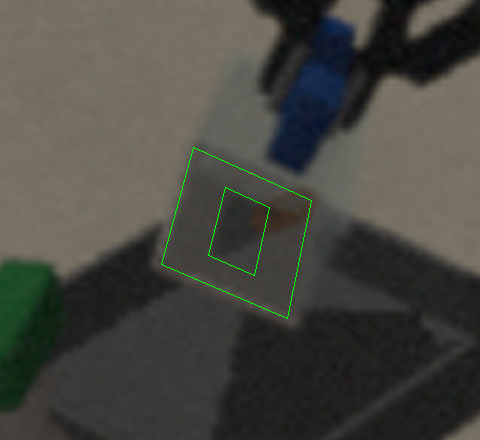

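The overlay matches the slot. The key has slid to box (-19, 16) mm and rests one end against the +y wall, still askew. I'll shake it at a steeper roll.

```bash
python3 - <<'E'
from h import *
B0=qd(YAW).as_matrix(); yb=-B0[:,0]; 
p,q=pose(-34,0); ctrl.movel(p,q,vel=.1); print(keyfind())
t=read_clock()
for i in range(2):
    ctrl.movel(p+.012*yb,q,vel=.25); ctrl.movel(p-.012*yb,q,vel=.25)
ctrl.movel(p,q,vel=.25);print(read_clock()-t)
print(keyfind("scene","h_s"),read_clock())
E
```

```text
(28, array([-12.9,  26. ]), array([-36.2,  20.3]), array([ 4.2, 32.8]))
1.25
(29, array([-12.7,  25.4]), array([-36.1,  19.4]), array([ 4.4, 32.5])) 13.5333
```

View pics/h_s.png

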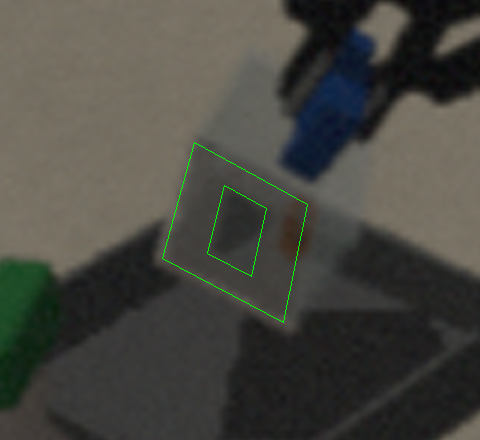

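The key now lies along the wall at about x = -15 mm. I'll slide it diagonally towards the slot with a slow combined tilt.

```bash
python3 - <<'E'
from h import *
p,q=pose(0,0); ctrl.movel(p,q,vel=.08); print(keyfind())
p,q=pose(10,6.5); ctrl.movel(p,q,vel=.06);print(keyfind())
p,q=pose(21,13.5); ctrl.movel(p,q,vel=.018)
print(keyfind("scene","i_s"),read_clock(),read_ft_force())
E
```

```text
(33, array([-14.7,  25.6]), array([-40. ,  18.7]), array([ 5.4, 30.7]))
(42, array([-15. ,  23.8]), array([-39.3,  16.4]), array([ 5.4, 30. ]))
(44, array([-15.4,  23.8]), array([-39.8,  15.3]), array([ 4.2, 30.7])) 16.45 [-0.28505184 -0.39361428 -3.38983463]
```

View pics/i_s.png

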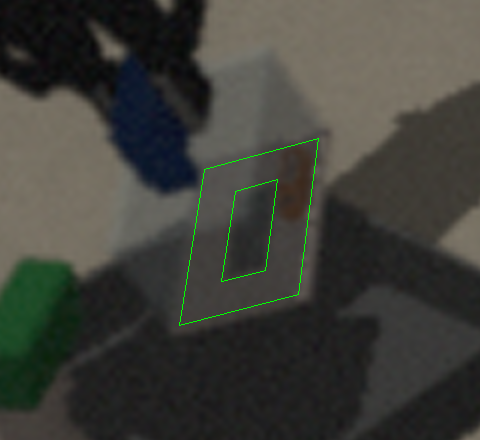

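```bash
python3 - <<'E'
from h import *
print(keyfind())
for r in (23,25,27,29):
    p,q=pose(r,r*.64)
    if inverse_kinematics(p,q) is None: print("no ik",r);break
    ctrl.movel(p,q,vel=.02)
    k=keyfind();print(r,k,read_clock())
    if k is None or k[1][1]<18: break
print(keyfind("scene","j_s"),read_clock(),read_ft_force())
snap("j")
E
```

```text
(47, array([-16. ,  23.3]), array([-39.7,  14. ]), array([ 4.3, 30.8]))
23 (52, array([-10.1,  13.4]), array([-34.6,   4.3]), array([11.2, 21.7])) 16.875
(45, array([-7. , 10.3]), array([-31.8,   1.3]), array([12.9, 17.2])) 16.925 [ 0.61437129 -0.20351669 -2.28693729]
```

View pics/j_s.png

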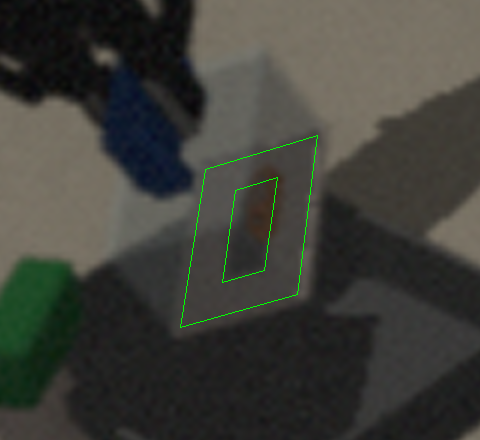

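View pics/j.png

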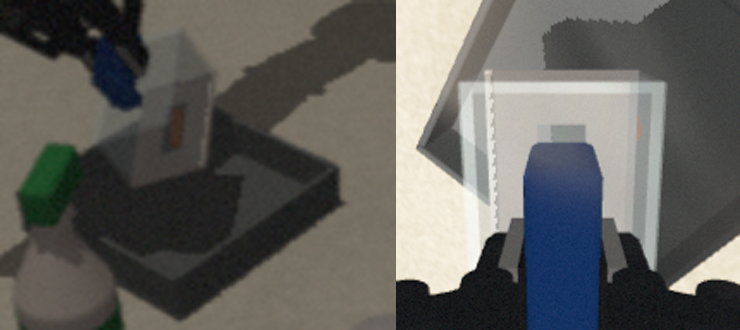

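The key is sliding straight and in line with the slot, and it's half over the slot in the last picture. I'll look again.

```bash
python3 - <<'E'
from h import *
print(keyfind("scene","k_s"),read_clock(),read_ft_force())
E
```

```text
None 17.125 [ 0.18507379  0.18588163 -1.38784234]
```

View pics/k_s.png

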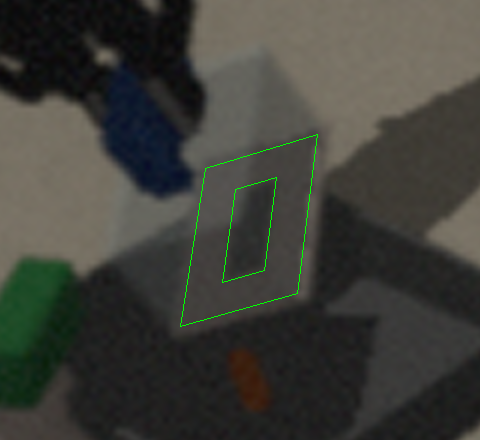

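The key is out and dropping towards the tray, at (250,380) in the crop. Now I level the box and check.

```bash
python3 - <<'E'
from h import *
p,q=pose(0,0,TR+[0,0,.03]); ctrl.movel(p,q,vel=.1)
s=optics.snapshot("scene")["pixels"];t=optics.snapshot("top")["pixels"]
cv2.imwrite("pics/l.png",np.hstack([cv2.resize(s[100:220,110:250],(400,343)),cv2.resize(t[180:300,280:420],(400,343))]))
print(read_clock())
E
```

```text
17.9417
```

View pics/l.png

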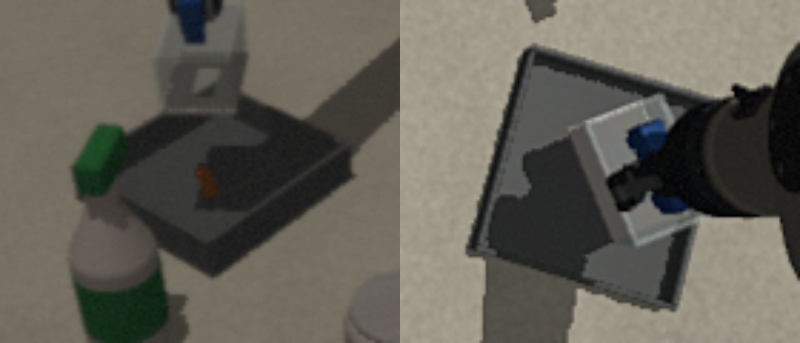

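The key (scene crop (206,182)) lies on the tray floor and the box is empty. I'll put the box back in the middle of the mat.

```bash
python3 - <<'E'
from h import *
q=qd().as_quat(); C=[.525,.168]
ctrl.movel([.507,-.246,.22],q,vel=.1)
ctrl.movel([*C,.20],q,vel=.2); 
s=optics.snapshot("scene");cv2.imwrite("pics/m.png",cv2.resize(s["pixels"][100:280,250:400],(500,600)))
ctrl.movel([*C,.096],q,vel=.08);f0=np.array(read_ft_force());print(f0)
z=.096
while z>.087:
    z-=.001; ctrl.movel([*C,z],q,vel=.02); f=np.array(read_ft_force())
    if f[2]-f0[2]>2: break
print(z,f,read_clock())
s=optics.snapshot("scene");cv2.imwrite("pics/m2.png",cv2.resize(s["pixels"][130:280,270:395],(500,600)))
E
```

```text
[ 0.52580508  0.04392023 -2.20849559]
0.09 [-1.81527036 -0.98939722  5.96220766] 23.425
```

View pics/m2.png

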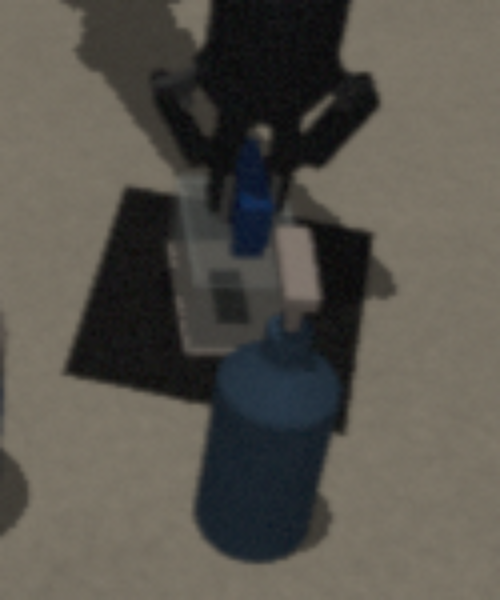

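The box stands flat and empty on the mat. I'll release it, retreat straight up and check.

```bash
python3 - <<'E'
from h import *
hand.command_gripper(.06); ctrl.movel([.525,.168,.22],vel=.12)
ctrl.move_pose([.40,-.02,.36],qd().as_quat()); print(read_clock())
s=optics.snapshot("top");im=s["pixels"];s2=optics.snapshot("scene")["pixels"]
cv2.imwrite("pics/n.png",np.hstack([cv2.resize(im[120:290,130:400],(400,252)),cv2.resize(s2[80:280,110:390],(400,286))[:252]]))
cv2.imwrite("pics/n2.png",cv2.resize(im[180:290,140:260],None,fx=5,fy=5,interpolation=2))
E
```

```text
26.2083
```

View pics/n.png

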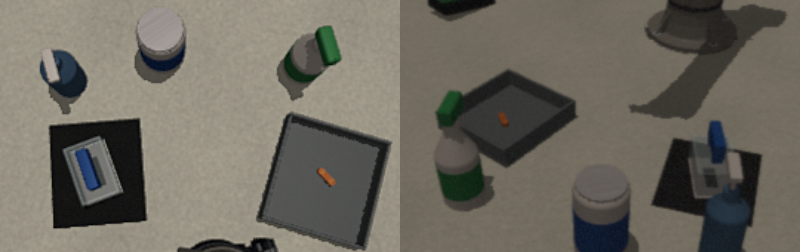

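View pics/n2.png

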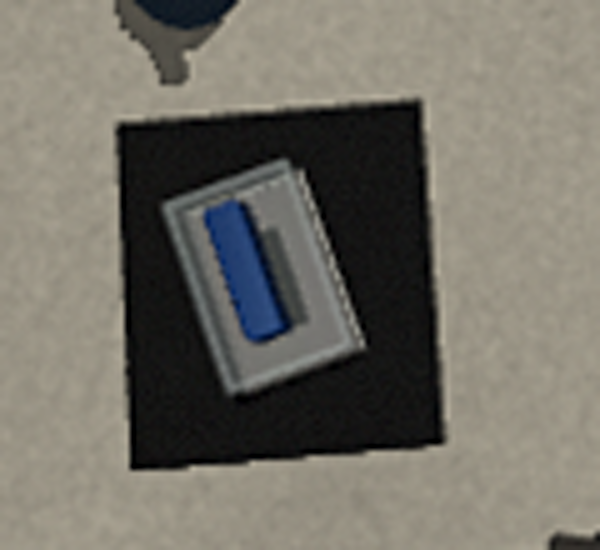

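```bash
python3 - <<'E'
from h import *
s=optics.snapshot("top")
g=np.array([onz(s,x/5+140-.4,y/5+180-.4,.064) for x,y in [(163,205),(288,158),(365,347),(233,393)]]);print(g.mean(0))
ticket.hand_in();print(read_clock())
E
```

```text
[0.52513762 0.16611428 0.064     ]
the job is handed in; nothing more can be done
the job is handed in; nothing more can be done
```

The orange key is in the grey tray, and the box is back on the mat, slot down and released. I handed the job in at about 26 s.

I took the box by its handle and carried it level to the tray. There I rolled it until the key lay along the long wall, then tilted it diagonally until the key slid in line with the slot and dropped.

**Last checks:**
- **Key:** the top and scene pictures both show it on the tray floor.
- **Box:** it stands flat and empty. The top picture puts its centre at (0.525, 0.166), against a mat centre of about (0.525, 0.167).
- **Bottles:** the spray, wipes and pump look unmoved by eye; I did not measure them again.
- **Arm:** it stands clear of everything.

**What disagreed:** the key slid only at about 27° of tilt rather than the stated 12–20°, and it needed a steeper roll before it lay along the wall.

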